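Switch off the sample tumbler and unlatch its lid

ROBOT

A 6-joint arm with a two-finger parallel gripper is mounted at the origin on the work surface. World frame = base frame: x ahead of the robot, y to its left, z up, the work surface at z = 0. Lengths are in m, angles in rad, forces in N, time in s.
With the tool pointing down it reaches from about 0.35 to 0.975 m from the base axis. Payload 7.1 kg.
Tool frame: the origin (TCP) lies midway between the tips of the shut fingers; the grasp point (between the pads) lies 19 mm behind it (manip.grip_point_offset is the distance from the TCP to the grasp point, in m); z points along the fingers, y is the direction in which the jaws open and shut (so a half turn about z gives the same grasp; the last joint's range is limited). The gripper opens to 88 mm and grips with 3 to 60 N. Pads are 20 mm wide; open, the fingers measure 115 mm over their backs; the gripper's body (75 mm by 178 mm) begins 61 mm behind the grasp point.
Start: joints at [1.196, 0.423, 1.63, -0, 1.089, -0.019], TCP at [0.218, 0.586, 0.223] pointing down, gripper open.
Joint ranges: [-3, 3], [-0.9, 2.11], [0.09, 2.58], [-1.31, 4.45], [0.11, 2.69], [-2.54, 2.54]. Speed limits (rad/s): [2.39, 2.39, 3.01, 3.14, 3.14, 3.14].

INTERFACE

Orientations are given as a unit quaternion [x, y, z, w].
In Python, from workcell import state, cams, workorder, manip gives the robot as it stands.
- The arm moves only by the tool play_rows, never from a script. Its argument "targets" is one flat list of numbers, 7 for each row, row after row: the gripper's target within -1 to 1 (shut at 1, half-way at 0, fully open at -1), then the shift along the tool's x, y, z in cm, then the turn, a rotation vector about the tool's x, y, z in rad. A call has 1 to 20 rows; each row is the pose to reach, as a shift and turn from the pose measured when the call began, along the tool's axes at that moment; what a row does not reach only later rows make up. A row lasts 1/10 s, in which the tool goes at most 50 mm and 8.59 degrees, less where a joint would pass 70% of its speed; a pose out of reach is approached as far as the arm can. A call with a gripper value outside its range is refused whole. The fingers move at their own pace and stop on an object; the grip force is fixed at half the most. Time passes only in rows, so rows that repeat a pose let the fingers close. It gives the time, the measured TCP pose, the force and the opening at its end, in the units of the state.
- state(): the state, without advancing time (a new reading comes with each control period).
- cams.get_image(name): name is "scene" or "top" or "wrist"; returns the picture (480x640x3 uint8, red, green, blue); there is no depth.
- cams.camera_model(name): a dict with "fx", "fy", "cx", "cy" (pixels), "T" (4x4, takes a point from camera to world coordinates). Camera axes: x right, y down, z forward; pixel columns grow to the right and rows downward; lengths in m; the calibration is good to about 2 mm. A picture is of the moment at which its call begins: read the wrist's pose just before it. camera_model takes no time and is no camera call; for the wrist camera it gives the pose at the moment of the call.
- workorder.job_done(): hands the job in, once; it reports no verdict.
The state is a dict: "time": time; "q": joint angles; "joint_velocities": joint speeds; "joint_efforts": joint torques, N m; "ee_pos": TCP position; "tool_rot": TCP orientation; "wrist_force": force on the tool from outside, world axes, zero at the start; "wrist_torque": the same for the moment, N m; "grip_width": finger opening in m.
Only numpy, scipy, OpenCV 4.12 (cv2) and the standard library are available. Lean on these libraries where they do the work, as an engineer would, in place of code of your own. Each camera call takes 0.05 s, during which the arm holds its last target. There are 200 camera calls.

TASK

The sample tumbler has finished its run: first set the forward-off-reverse toggle on its motor controller from forward back to the centre off position, without letting it go through into reverse. Then push the release button beside the T-handle on the tumbler's sloping lid so that the handle pops out, and turn the handle a quarter turn clockwise, so that the lid comes unlatched and springs ajar; leave the lid ajar like that. Do not knock over or shift the bottles, glassware and tools standing around.

Things in the scene. Friction and masses are not known exactly. Their poses are not given: they have to be found in the camera images.
- console: Motor controller: fixed grey desk console, 180 mm deep, 210 wide; aluminium panel rising 30 degrees (0.52 rad) from 46 mm at its front edge to 133 mm at the rear. Origin: centre of the underside; -x front, y its left (seen from the front), z up; panel normal (-0.497, 0, 0.868). On it the toggle (right of middle), a fixed speed dial (left, 18 mm high), a display and a lamp.
- toggle_pivot (a point): Pivot of the toggle lever, 6 mm above the panel; its frame is parallel to that of the console (z up, not the panel's normal).
- toggle_knob (a point): Centre of the round black knob, 25 mm across, at the end of the toggle's steel lever, 85 mm from the pivot. z of this frame points along the lever outwards, x up the slope of the panel.
- toggle (a joint): Lean of the toggle, rad, sideways along the panel: 0 = square to the panel = off, a narrow detent; +0.42 (knob leaning to the console's right, -y) = forward, the start; -0.42 = reverse. About 5 N at the knob to leave forward, only about 2 N to leave off. Let go within 0.15 of zero it settles at off; beyond 0.19 it snaps to the end position.
- tumbler: Sample tumbler: fixed stainless cabinet 320 mm deep, 340 wide, 215 high. Origin: centre of its underside; -x its low front, y its left, z up. The lid slopes 26 degrees (0.45 rad) from 106 mm height in front to 215 mm at its rear hinge; its lower part carries a black escutcheon, 3 mm proud, with the T-handle and the release button, its upper part a window.
- release_top (a point): Centre of the top of the round metal release button, 28 mm across, on the escutcheon 80 mm to the left of the T-handle's middle; top 10 mm above the lid's skin, 7 mm above the escutcheon. Frame: x up the slope, y to the left along the resting T-bar, z out of the lid. It goes in along -z.
- release (a joint): Travel of the release button, m: 0 out, 0.006 fully in. A spring: 1 N to start, about 4 N fully in; the handle is let go at about 0.003, which takes about 5 N because of the catch. It springs back.
- handle_bar (a point): Middle of the outer face of the T-handle's aluminium bar, 104 mm long, 20 wide, 14 thick. Resting flush in its recess, this point is 3 mm above the lid's skin; popped out 31 mm, with 14 mm free between bar and escutcheon, on a 13 mm shank. Frame: y along the bar, x across it (up the slope while unturned), z out of the lid = the axis it turns about.
- handle_pop (a joint): How far the T-handle has come out, m: 0 flush, 0.028 popped out (by its spring, 3 to 6 N, once the button has been pushed in). A catch keeps it from being pushed back in.
- handle_turn (a joint): Turn of the T-handle, rad, clockwise seen from outside: 0 resting (bar level), 1.57 at its stop (bar up and down the slope). It turns only when popped out, takes 0.1 to 0.3 N m and stays where it is left. The latch lets the lid go at about 1.15.
- lid (a joint): Opening of the lid, rad: 0 to 0.005 latched. Once unlatched its springs lift it to about 0.05 (its lower edge about 12 mm) and it stays so by itself.
- beaker: a glass beaker, 68 mm across and 85 mm tall, in front of the controller. A bystander to leave alone; its origin is the centre of its underside, or for a lying thing a point at its middle on what it lies on.
- sample_bottle: a clear plastic sample bottle with white cap, 54 mm across and 100 mm tall, beside the controller. A bystander to leave alone; its origin is the centre of its underside, or for a lying thing a point at its middle on what it lies on.
- amber_bottle: an amber jar, 60 mm across and 95 mm tall, in front of the tumbler. A bystander to leave alone; its origin is the centre of its underside, or for a lying thing a point at its middle on what it lies on.
- tall_jar: a glass jar, 52 mm across and 75 mm tall, in front of the tumbler. A bystander to leave alone; its origin is the centre of its underside, or for a lying thing a point at its middle on what it lies on.
- squat_jar: a white jar, 64 mm across and 55 mm tall, on the flat top of the tumbler behind the lid. A bystander to leave alone; its origin is the centre of its underside, or for a lying thing a point at its middle on what it lies on.
- pipettor: a hand-held grey dosing syringe lying on the table beside the controller, 195 mm long, 35 mm at its widest. A bystander to leave alone; its origin is the centre of its underside, or for a lying thing a point at its middle on what it lies on.
- spatula: a lab spatula lying on the flat top of the tumbler, 170 mm long. A bystander to leave alone; its origin is the centre of its underside, or for a lying thing a point at its middle on what it lies on.

How it is judged:
On the way, in this order (a step that is already met when the one before it is completed fails the run):
1. the toggle stands in its centre off detent (within 0.1 rad) (value of joint toggle between -0.1 and 0.1 rad), for 0.3 s.
2. the T-handle has popped out (more than 22 mm) (value of joint handle_pop above 0.022 m), for 0.2 s.
3. the T-handle is turned by more than 1.2 rad and the lid stands ajar (more than 0.03 rad) (value of joint handle_pop above 0.022 m and value of joint handle_turn above 1.2 rad and value of joint lid above 0.03 rad), for 0.2 s.
At the end, for the whole second after the job is handed in: The toggle stands at off (within 0.1 rad), the T-handle is out (more than 22 mm) and turned more than 1.2 rad, and the lid rests ajar (0.03 to 0.15 rad, still) (all of step 1 and all of step 3 and value of joint lid below 0.15 rad and velocity of joint lid between -0.05 and 0.05 rad/s); the robot touches nothing.
It fails at once if the toggle is run through into reverse (beyond -0.2 rad) (value of joint toggle below -0.2 rad).
It fails at once if a bystander is shifted by more than 30 mm or a standing one tipped by more than 0.4 rad (distance of any of beaker, sample_bottle, amber_bottle, tall_jar, squat_jar, pipettor, spatula from where it was at the start of the episode above 0.03 m or angle between any of beaker, sample_bottle, amber_bottle, tall_jar, squat_jar's own z axis and vertical above 0.4 rad).
It also fails if it takes over 67 s, if anything falls off the work surface, if the arm or the gripper's body presses on something with over 40 N, if the wrist force passes 120 N, or if a joint passes its speed limit or range.

## Working session

There is one attempt and no reset: what is moved stays moved. The work goes in short steps, Python scripts to look and compute and a tool call to move; the robot and the scene stay as the last step left them, time stands still between calls to the robot, and variables do not carry over. Pictures are saved under pics/ and viewed, on a budget of 10 in all, crops included, one or two more only if the job needs it, and the job is handed in when it is done.

Besides the shell and the picture viewer there is one more tool, called after "Emit:" by a JSON object that holds its "fn" and its "kwargs". play_rows: Moves the arm, as the interface text tells. Its arguments: {"type":"object","properties":{"targets":{"type":"array"}},"required":["targets"]}

```bash
mkdir -p pics; ls; python3 - <<'E'
from workcell import state, cams, manip
import cv2
s=state();print(s)
for n in ("scene","top","wrist"):
    m=cams.camera_model(n);print(n,m)
    im=cams.get_image(n);cv2.imwrite(f"pics/{n}0.png",im[:,:,::-1])
print(manip.grip_point_offset)
E
```

```text
pics
{'time': 0.0, 'q': array([ 1.19603925e+00,  4.23856979e-01,  1.63071606e+00,  1.24352351e-05,
        1.08859414e+00, -1.89646904e-02]), 'joint_velocities': array([ 0.00112122,  0.0004713 , -0.00304061,  0.00097244,  0.00154806,
        0.00062486]), 'joint_efforts': array([-1.61528889e-03, -5.44610381e+01, -2.73672098e+01,  6.43071625e-02,
        2.26945180e-02, -1.16777401e-04]), 'ee_pos': array([0.21744979, 0.58533945, 0.22188139]), 'tool_rot': array([ 1.76962150e-01,  9.84217343e-01, -7.70981420e-04, -1.59382452e-04]), 'wrist_force': array([-0.62218434,  0.77166791, -0.2932759 ]), 'wrist_torque': array([ 0.03603622, -0.02526925,  0.02824374]), 'grip_width': 0.08781602997505152}
scene {'fx': 518.3538566180819, 'fy': 518.3538566180819, 'cx': 321.4213963879308, 'cy': 242.88065742937243, 'T': array([[-0.31821755,  0.76462884, -0.5604287 ,  1.21510563],
       [ 0.94796664,  0.26278298, -0.17973414,  0.23171179],
       [ 0.00984122, -0.58846227, -0.80846478,  1.14081799],
       [ 0.        ,  0.        ,  0.        ,  1.        ]])}
top {'fx': 584.0324744912211, 'fy': 584.0324744912211, 'cx': 317.3329479224337, 'cy': 227.5640280860976, 'T': array([[-3.26741170e-03, -9.96707635e-01,  8.10136653e-02,
         4.26966908e-01],
       [-9.99993778e-01,  3.36440394e-03,  1.06075585e-03,
        -4.57415122e-05],
       [-1.32982615e-03, -8.10096953e-02, -9.96712426e-01,
         1.43061043e+00],
       [ 0.00000000e+00,  0.00000000e+00,  0.00000000e+00,
         1.00000000e+00]])}
wrist {'fx': 381.9389373640406, 'fy': 381.9389373640406, 'cx': 318.57736925605315, 'cy': 238.56615817663612, 'T': array([[ 0.34799483,  0.89750999,  0.27087898,  0.14344295],
       [ 0.93749544, -0.33272669, -0.10195709,  0.61488222],
       [-0.00137884,  0.28942835, -0.95719869,  0.38400463],
       [ 0.        ,  0.        ,  0.        ,  1.        ]])}
0.0187
```

View pics/top0.png

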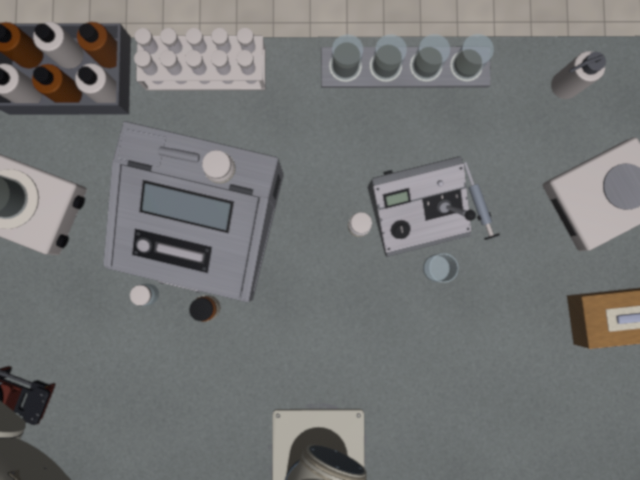

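View pics/scene0.png

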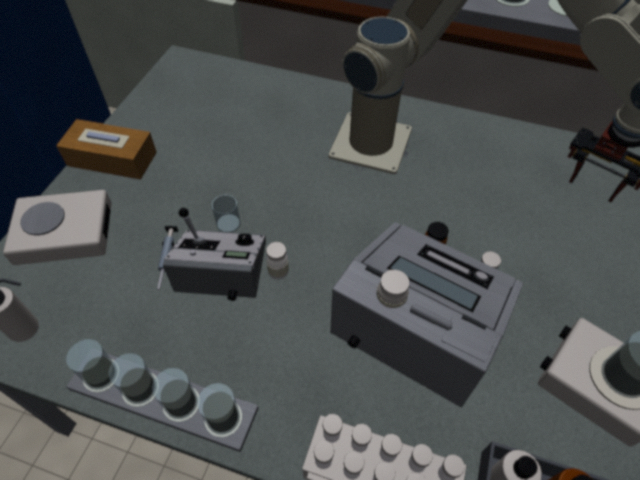

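The top view shows the console panel around (425,207), with the knob at (470,215) and the lever base at (446,207). The tumbler's bar runs (155,246)-(204,256) and its button is at (144,245). In the scene view the knob is at (184,213), the bar around (460,262) and the button at (484,275). I'll enlarge all of these in one mosaic.

```bash
python3 - <<'E'
import cv2,numpy as np
t=cv2.imread("pics/top0.png");s=cv2.imread("pics/scene0.png")
def c(im,x,y,w=100,h=75):
    o=cv2.resize(im[y:y+h,x:x+w],(400,300),interpolation=cv2.INTER_CUBIC)
    for k in range(0,w,25): cv2.putText(o,str(x+k),(k*4,10),0,.35,(0,0,255),1);cv2.line(o,(k*4,12),(k*4,18),(0,0,255),1)
    for k in range(0,h,25): cv2.putText(o,str(y+k),(0,k*4+12),0,.35,(0,255,255),1)
    return o
m=np.vstack([np.hstack([c(t,385,175),c(t,125,215)]),np.hstack([c(s,165,200),c(s,410,230)])])
cv2.imwrite("pics/mos.png",m)
E
```

```text
(no output)
```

View pics/mos.png

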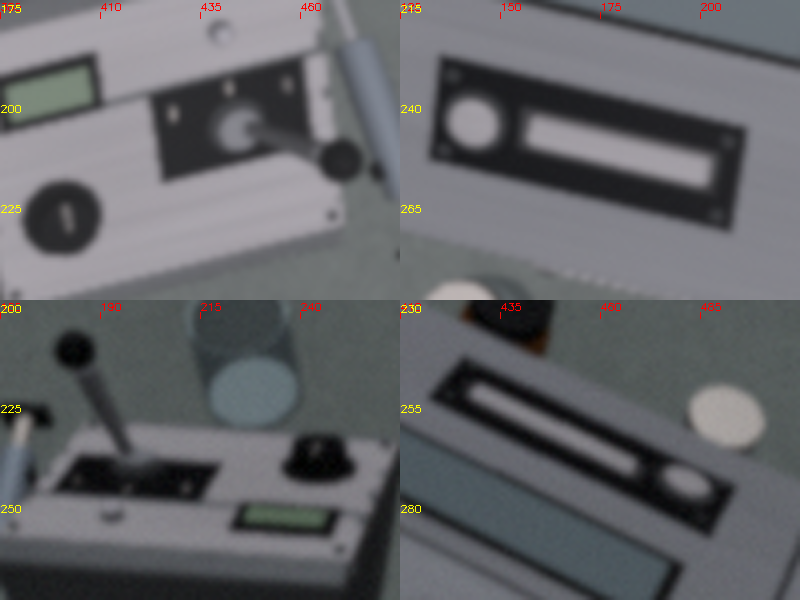

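Mosaic pixels:

| Point | Top | Scene |
|---|---|---|
| Knob | (470.2,215) | (183.8,212.5) |
| Lever base | (445,208) | (199.2,239.5) |
| Button | (143.3,246) | (481.8,275.8) |
| Bar end, left | (156.5,248) | (469.5,272) |
| Bar end, right | (203.2,257.5) | (428.5,252.5) |

Next I triangulate these.

```bash
cat > h.py <<'E'
import numpy as np
from scipy.spatial.transform import Rotation as R
def ray(m,p):
    T=m["T"];d=T[:3,:3]@[(p[0]-m["cx"])/m["fx"],(p[1]-m["cy"])/m["fy"],1];return T[:3,3],d/np.linalg.norm(d)
def tri(obs):
    A=0;b=0;rs=[ray(m,p) for m,p in obs]
    for o,d in rs:
        P=np.eye(3)-np.outer(d,d);A=A+P;b=b+P@o
    x=np.linalg.solve(A,b);return x,[np.linalg.norm(np.cross(x-o,d))*1e3 for o,d in rs]
def proj(m,X):
    c=m["T"][:3,:3].T@(np.asarray(X)-m["T"][:3,3]);return m["fx"]*c[0]/c[2]+m["cx"],m["fy"]*c[1]/c[2]+m["cy"]
def totool(s,X,Rw=None):
    "shift (cm) in tool axes to bring TCP to X, and rotvec to reach Rw"
    r=R.from_quat(s["tool_rot"]);d=r.inv().apply(np.asarray(X)-s["ee_pos"])*100
    return np.round(d,2),(None if Rw is None else np.round((r.inv()*R.from_matrix(Rw)).as_rotvec(),3))
E
python3 - <<'E'
from h import *; from workcell import cams
t=cams.camera_model("top");s=cams.camera_model("scene")
D=dict(knob=((470.2,215),(183.8,212.5)),piv=((445,208),(199.2,239.5)),btn=((143.3,246),(481.8,275.8)),bl=((156.5,248),(469.5,272)),br=((203.2,257.5),(428.5,252.5)))
X={}
for k,(a,b) in D.items():
    X[k],e=tri([(t,a),(s,b)]);print(k,X[k].round(4),np.round(e,1))
d=X["knob"]-X["piv"];print("lever",np.linalg.norm(d),d)
d=X["bl"]-X["br"];print("bar",np.linalg.norm(d),np.arctan2(-d[0],d[1]),d)
m=(X["bl"]+X["br"])/2;d=X["btn"]-m;print(m,"btn-bar",np.linalg.norm(d),d)
# console yaw from black plate edge top image pixels (same height lines)
for a,b in [((387,255),(470,232.5)),((422.2,199.4-.6),(460.8,189.2))]:
    z=.09
    P=[]
    for p in (a,b):
        o,v=ray(t,p);P.append(o+v*(z-o[2])/v[2])
    d=P[0]-P[1];print("yaw con",np.arctan2(-d[0],d[1]))
E
```

```text
knob [ 0.5568 -0.3332  0.1591] [0. 0.]
piv [ 0.5798 -0.2926  0.0954] [0.3 0.3]
btn [0.4921 0.3859 0.1424] [0.1 0.1]
bl [0.4878 0.358  0.138 ] [0.3 0.3]
br [0.466  0.2556 0.1395] [1.9 1.9]
lever 0.0788821693761634 [-0.02298728 -0.04055594  0.0636333 ]
bar 0.10471216058871034 -0.2092987759721179 [ 0.02175429  0.10241678 -0.00148016]
[0.47689635 0.3067925  0.13872721] btn-bar 0.08063647392409468 [0.01521081 0.07910496 0.00364394]
yaw con 0.2606619199543792
yaw con 0.24124391606713838
```

Triangulation agrees with the given sizes: the bar measures 105 mm (104 given) and button to bar 80.6 mm (80 given). The lever length is close, since the boot hides its true pivot. Console yaw is about 0.25 and tumbler yaw about -0.2. I'll now plan the pre-grasp of the toggle.

```bash
cat >> h.py <<'E'
yc=.25
cx=np.array([np.cos(yc),np.sin(yc),0]);cy=np.array([-np.sin(yc),np.cos(yc),0]);ez=np.array([0,0,1.])
n=-.497*cx+.868*ez
def lever(a): return n*np.cos(a)-cy*np.sin(a)
knob=np.array([.5568,-.3332,.1591]);piv=knob-.085*lever(.42)
def frame(z,y):
    x=np.cross(y,z);x/=np.linalg.norm(x);return np.c_[x,np.cross(z,x),z]
E
python3 - <<'E'
from h import *; from workcell import state
s=state();print(piv,piv+.085*n)
Rg=frame(-lever(.21),-cy)
Rd=frame(-ez,np.array([np.cos(-.1),np.sin(-.1),0]))
tz=Rg[:,2]
print(totool(s,[.42,.1,.34],Rd))
print(totool(s,knob-.10*tz,Rg));print(knob-.1*tz)
E
```

```text
[ 0.58559936 -0.29007462  0.0917323 ] [ 0.54466765 -0.3005262   0.1655123 ]
(array([-35.89, -38.47, -11.75]), array([-1.000e-03,  1.000e-03,  1.315e+00]))
(array([-60.99, -78.78,  -2.1 ]), array([-0.565,  0.458,  2.399]))
[ 0.51486035 -0.36542378  0.24399308]
```

Emit:
{"fn": "play_rows", "kwargs": {"targets": [-0.3,-18,-19,-11.75,0,0,0.65,-0.3,-18,-19,-11.75,0,0,0.65,-0.3,-18,-19,-11.75,0,0,0.65,-0.3,-18,-19,-11.75,0,0,0.65,-0.3,-18,-19,-11.75,0,0,0.65,-0.3,-35.9,-38.5,-11.75,0,0,1.315,-0.3,-35.9,-38.5,-11.75,0,0,1.315,-0.3,-35.9,-38.5,-11.75,0,0,1.315,-0.3,-35.9,-38.5,-11.75,0,0,1.315,-0.3,-35.9,-38.5,-11.75,0,0,1.315,-0.3,-35.9,-38.5,-11.75,0,0,1.315,-0.3,-61,-78.8,-2.1,-0.565,0.458,2.4,-0.3,-61,-78.8,-2.1,-0.565,0.458,2.4,-0.3,-61,-78.8,-2.1,-0.565,0.458,2.4,-0.3,-61,-78.8,-2.1,-0.565,0.458,2.4,-0.3,-61,-78.8,-2.1,-0.565,0.458,2.4,-0.3,-61,-78.8,-2.1,-0.565,0.458,2.4,-0.3,-61,-78.8,-2.1,-0.565,0.458,2.4,-0.3,-61,-78.8,-2.1,-0.565,0.458,2.4,-0.3,-61,-78.8,-2.1,-0.565,0.458,2.4]}}

```text
time: 2.15
ee_pos: [0.5073, -0.3349, 0.2498]
tool_rot: [0.951, 0.143, 0.242, -0.133]
wrist_force: [1.8, -0.3, 0.6]
grip_width: 0.0572
```

```bash
python3 - <<'E'
from h import *; from workcell import state
s=state();print(s["q"].round(2),s["time"],s["ee_pos"])
Rg=frame(-lever(.21),-cy);tz=Rg[:,2]
print(totool(s,knob-.10*tz,Rg))
E
```

```text
[-0.88  0.37  1.76  0.64  1.08  0.06] 2.15 [ 0.50727416 -0.33485849  0.24984054]
(array([-0.28,  3.19, -0.17]), array([ 0.001, -0.003, -0.008]))
```

Emit:
{"fn": "play_rows", "kwargs": {"targets": [-0.3,-0.3,3.2,-0.2,0,0,-0.01,-0.3,-0.3,3.2,-0.2,0,0,-0.01,-0.3,-0.3,3.2,-0.2,0,0,-0.01,-0.3,-0.3,3.2,-0.2,0,0,-0.01]}}

```text
time: 2.55
ee_pos: [0.5144, -0.3644, 0.2442]
tool_rot: [0.95, 0.148, 0.242, -0.132]
wrist_force: [0.5, 0.3, -0.3]
grip_width: 0.0571
```

```bash
python3 - <<'E'
from h import *; from workcell import state,cams
import cv2
s=state();m=cams.camera_model("wrist");im=cams.get_image("wrist")[:,:,::-1].copy()
p=proj(m,knob);print(p,proj(m,piv),s["ee_pos"])
for X,c in ((knob,(0,255,0)),(piv,(0,0,255)),(piv+.085*n,(255,0,0))):cv2.drawMarker(im,tuple(int(v) for v in proj(m,X)),c,0,14,1)
cv2.imwrite("pics/w1.png",im)
Rg=frame(-lever(.21),-cy);tz=Rg[:,2]
print(totool(s,knob+.014*tz,Rg))
E
```

```text
(np.float64(322.02039050751586), np.float64(240.55700136507772)) (np.float64(302.1420825697282), np.float64(214.18673231045997)) [ 0.51441186 -0.36437103  0.24416176]
(array([-0.02,  0.12, 11.4 ]), array([-0.001, -0.002,  0.003]))
```

View pics/w1.png

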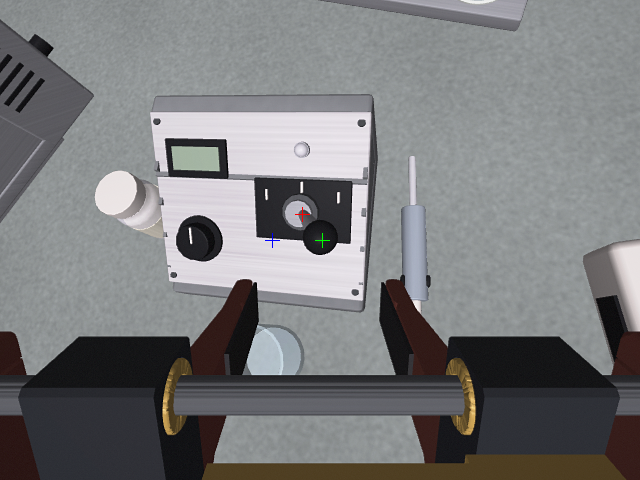

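The wrist view shows the knob at (319.5,237.5) against a prediction of (322,240.5), a difference of about 2 mm. The boot is at (299,212). I'll refine with three rays and compute the approach.

```bash
python3 - <<'E'
from h import *; from workcell import state,cams
s=state();m=cams.camera_model("wrist");t=cams.camera_model("top");sc=cams.camera_model("scene")
k,e=tri([(t,(470.2,215)),(sc,(183.8,212.5)),(m,(319.5,237.5)),(m,(319.5,237.5))]);print(k,e)
piv=k-.085*lever(.42)
Rg=frame(-lever(.21),-cy);tz=Rg[:,2]
print(piv,totool(s,k+.014*tz,Rg),totool(s,k-.02*tz,Rg))
for a in (.42,.3,.2,.1,0,-.03): print(a,totool(s,piv+.085*lever(a)+.014*tz)[0]-totool(s,k+.014*tz)[0])
E
```

```text
[ 0.55775128 -0.33165067  0.16190283] [np.float64(1.4906996420891285), np.float64(0.7722193848732154), np.float64(0.5498195766203138), np.float64(0.5498195766203138)]
[ 0.58655063 -0.2885253   0.09453513] (array([ 0.2 , -0.03, 11.27]), array([-0.   , -0.002,  0.003])) (array([ 0.21, -0.03,  7.87]), array([-0.   , -0.002,  0.003]))
0.42 [0. 0. 0.]
0.3 [ 0.   -1.01 -0.15]
0.2 [ 0.01 -1.86 -0.19]
0.1 [ 0.01 -2.7  -0.14]
0 [ 0.01 -3.54  0.  ]
-0.03 [ 0.01 -3.79  0.06]
```

Emit:
{"fn": "play_rows", "kwargs": {"targets": [-0.3,0.2,0,4,0,0,0,-0.3,0.2,0,7.9,0,0,0,-0.3,0.2,0,7.9,0,0,0,-0.3,0.2,0,9.5,0,0,0,-0.3,0.2,0,11.3,0,0,0,-0.3,0.2,0,11.3,0,0,0,-0.3,0.2,0,11.3,0,0,0,0.6,0.2,0,11.3,0,0,0,0.6,0.2,0,11.3,0,0,0,0.6,0.2,0,11.3,0,0,0,0.6,0.2,0,11.3,0,0,0,0.6,0.2,0,11.3,0,0,0,0.6,0.2,0,11.3,0,0,0]}}

```text
time: 3.9
ee_pos: [0.5639, -0.3278, 0.1499]
tool_rot: [0.95, 0.148, 0.243, -0.132]
wrist_force: [-0.6, -1.9, 1.0]
grip_width: 0.0236
```

The fingers stopped at 23.6 mm on the 25 mm knob, so it is gripped. Next I move it along the arc to off.

Emit:
{"fn": "play_rows", "kwargs": {"targets": [0.6,0,-0.5,-0.08,0,0,0,0.6,0,-1,-0.15,0,0,0,0.6,0,-1.5,-0.18,0,0,0,0.6,0,-2,-0.19,0,0,0,0.6,0,-2.5,-0.15,0,0,0,0.6,0,-3,-0.1,0,0,0,0.6,0,-3.5,0,0,0,0,0.6,0,-3.5,0,0,0,0,0.6,0,-3.5,0,0,0,0]}}

```text
time: 4.8
ee_pos: [0.5528, -0.2962, 0.1578]
tool_rot: [0.95, 0.148, 0.244, -0.131]
wrist_force: [-0.3, -2.3, 7.1]
grip_width: 0.0237
```

```bash
python3 - <<'E'
from h import *; from workcell import state,cams
import cv2
s=state();Rg=R.from_quat(s["tool_rot"]).as_matrix()
g=s["ee_pos"]-.014*Rg[:,2]
p=np.array([.58655,-.28853,.09454]);d=g-p
print("lean est",np.arctan2(-d@cy,d@n),np.linalg.norm(d),s["wrist_force"])
im=cams.get_image("wrist")[:,:,::-1];cv2.imwrite("pics/w2.png",im)
E
```

```text
lean est 0.023281290882545415 0.08584708049397685 [-0.28902342 -2.33905162  7.10086747]
```

View pics/w2.png

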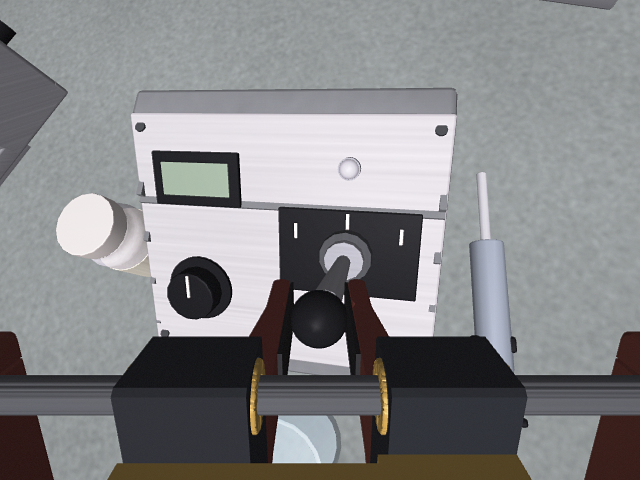

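The knob is between the fingers at (318,320), and the lever runs to the boot at (345,257). The computed lean is 0.02. I'll open and back straight out along the tool.

Emit:
{"fn": "play_rows", "kwargs": {"targets": [-0.3,0,0,0,0,0,0,-0.3,0,0,0,0,0,0,-0.3,0,0,0,0,0,0,-0.3,0,0,0,0,0,0,-0.3,0,0,-2,0,0,0,-0.3,0,0,-4,0,0,0,-0.3,0,0,-7,0,0,0,-0.3,0,0,-10,0,0,0,-0.3,0,0,-10,0,0,0,-0.3,0,0,-10,0,0,0]}}

```text
time: 5.85
ee_pos: [0.5103, -0.3284, 0.2425]
tool_rot: [0.95, 0.148, 0.244, -0.131]
wrist_force: [0.1, -0.0, -0.9]
grip_width: 0.0572
```

```bash
python3 - <<'E'
from h import *; from workcell import state,cams
import cv2
m=cams.camera_model("wrist");im=cams.get_image("wrist")[:,:,::-1].copy()
p=np.array([.58655,-.28853,.09454])
hsv=cv2.cvtColor(im,cv2.COLOR_BGR2HSV)
for a in (-.42,0,.42): print(a,proj(m,p+.085*lever(a)))
k=(im.max(2)<45).astype(np.uint8)[:300]
nn,l,st,c=cv2.connectedComponentsWithStats(k)
for i in range(1,nn):
    if st[i,4]>200: print(st[i],c[i].round(1))
cv2.imwrite("pics/w3.png",im)
# tumbler plan
ty=-.205
tx=np.array([np.cos(ty),np.sin(ty),0]);tyv=np.array([-np.sin(ty),np.cos(ty),0]);b=.45
nt=np.array([-np.sin(b)*tx[0],-np.sin(b)*tx[1],np.cos(b)]);print("nt",nt)
btn=np.array([.4921,.3859,.1424]);bar=np.array([.4769,.3068,.1387])
print("along",(btn-bar)@tyv,"upslope",(btn-bar)@np.cross(tyv,nt),"normal",(btn-bar)@nt)
E
```

```text
-0.42 (np.float64(272.65396167602466), np.float64(241.36055571270154))
0 (np.float64(317.5742756470576), np.float64(247.65926067503227))
0.42 (np.float64(369.29669097418156), np.float64(247.80562699819703))
[ 50  36  23  21 220] [60.8 45.9]
[  2  56  33  39 260] [17.9 75.1]
[ 14  65  32  37 237] [29.4 83.1]
[ 25  73  31  36 217] [40.3 90.7]
[ 198  144   64   41 1059] [229.9 163.6]
[ 291  208   97   57 1277] [316.5 243.5]
[ 208  223   46   46 1609] [230.3 246. ]
nt [-0.42585778  0.0885447   0.9004471 ]
along 0.08053794470604547 upslope 0.0005104349712858599 normal 0.0038625016072553137
```

View pics/w3.png

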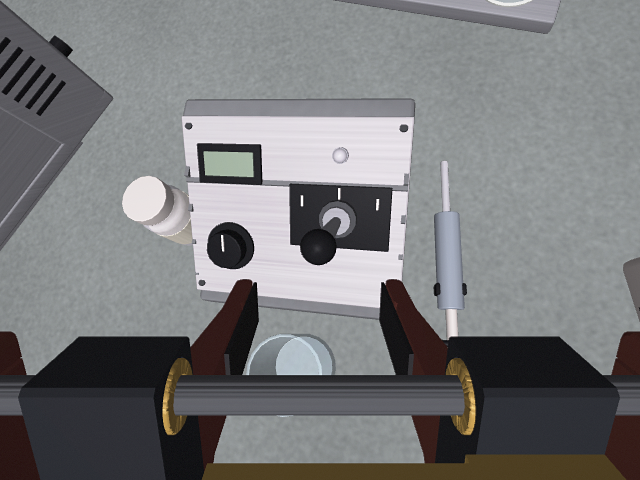

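The toggle knob is at (318,246) against a predicted (318,248) for off, so it sits in its off detent. I've viewed 6 pictures. Before moving to the tumbler I'll check which jaw direction leaves q6 enough room for the turn.

```bash
cat >> h.py <<'E'
ty=-.205;b=.45
tx=np.array([np.cos(ty),np.sin(ty),0]);tyv=np.array([-np.sin(ty),np.cos(ty),0])
nt=-np.sin(b)*tx+np.cos(b)*ez;up=np.cross(tyv,nt)
btn=np.array([.4921,.3859,.1424]);bar=np.array([.4769,.3068,.1387])
E
python3 - <<'E'
from h import *; from workcell import state
s=state();q=s["q"]
M=(R.from_euler("ZYZYZ",[q[0],q[1]+q[2],q[3],q[4],q[5]])*R.from_euler("z",np.pi/2)).as_matrix() if 0 else (R.from_euler("ZYZ",[q[0],q[1]+q[2],q[3]])*R.from_euler("YZ",[q[4],q[5]])*R.from_euler("z",np.pi/2)).as_matrix()
A=R.from_quat(s["tool_rot"]).as_matrix();print(M.round(2));print(A.round(2),q.round(2))
z=A[:,2];e=s["ee_pos"]
for L in np.arange(.1,.4,.05):
    w=e-L*z;print("L",round(L,2),np.arctan2(w[1],w[0]))
def wr(Rt,q1,q23):
    W=(R.from_euler("ZY",[q1,q23]).inv()*R.from_matrix(Rt)*R.from_euler("z",-np.pi/2)).as_euler("ZYZ");return W
for L in (.2,.25,.3):
  for nm,P in (("btn",btn),("bar",bar)):
    w=P+L*nt;q1=np.arctan2(w[1],w[0])
    for sg in (1,-1):
        for th in (0,.8,1.5):
            Rt=frame(-nt,sg*up)@R.from_euler("z",th).as_matrix()
            print(L,nm,sg,th,round(q1,2),wr(Rt,q1,2.1).round(2))
E
```

```text
[[ 0.84  0.34  0.42]
 [ 0.22 -0.92  0.32]
 [ 0.5  -0.18 -0.85]]
[[ 0.84  0.34  0.42]
 [ 0.22 -0.92  0.32]
 [ 0.5  -0.18 -0.85]] [-0.87  0.38  1.77  0.66  1.06  0.05]
L 0.1 -0.655683904436035
L 0.15 -0.6996281691005307
L 0.2 -0.7444633725283144
L 0.25 -0.7900317772970115
L 0.3 -0.8361583563193609
L 0.35 -0.8826543435471208
L 0.4 -0.9293216018588615
0.2 btn 1 0 0.78 [-0.51  0.85  1.29]
0.2 btn 1 0.8 0.78 [-0.51  0.85  2.09]
0.2 btn 1 1.5 0.78 [-0.51  0.85  2.79]
0.2 btn -1 0 0.78 [-0.51  0.85 -1.85]
0.2 btn -1 0.8 0.78 [-0.51  0.85 -1.05]
0.2 btn -1 1.5 0.78 [-0.51  0.85 -0.35]
0.2 bar 1 0 0.69 [-0.49  0.81  1.2 ]
0.2 bar 1 0.8 0.69 [-0.49  0.81  2.  ]
0.2 bar 1 1.5 0.69 [-0.49  0.81  2.7 ]
0.2 bar -1 0 0.69 [-0.49  0.81 -1.95]
0.2 bar -1 0.8 0.69 [-0.49  0.81 -1.15]
0.2 bar -1 1.5 0.69 [-0.49  0.81 -0.45]
0.25 btn 1 0 0.81 [-0.51  0.86  1.32]
0.25 btn 1 0.8 0.81 [-0.51  0.86  2.12]
0.25 btn 1 1.5 0.81 [-0.51  0.86  2.82]
0.25 btn -1 0 0.81 [-0.51  0.86 -1.82]
0.25 btn -1 0.8 0.81 [-0.51  0.86 -1.02]
0.25 btn -1 1.5 0.81 [-0.51  0.86 -0.32]
0.25 bar 1 0 0.73 [-0.5   0.82  1.23]
0.25 bar 1 0.8 0.73 [-0.5   0.82  2.03]
0.25 bar 1 1.5 0.73 [-0.5   0.82  2.73]
0.25 bar -1 0 0.73 [-0.5   0.82 -1.91]
0.25 bar -1 0.8 0.73 [-0.5   0.82 -1.11]
0.25 bar -1 1.5 0.73 [-0.5   0.82 -0.41]
0.3 btn 1 0 0.85 [-0.51  0.88  1.35]
0.3 btn 1 0.8 0.85 [-0.51  0.88  2.15]
0.3 btn 1 1.5 0.85 [-0.51  0.88  2.85]
0.3 btn -1 0 0.85 [-0.51  0.88 -1.79]
0.3 btn -1 0.8 0.85 [-0.51  0.88 -0.99]
0.3 btn -1 1.5 0.85 [-0.51  0.88 -0.29]
0.3 bar 1 0 0.76 [-0.5   0.84  1.27]
0.3 bar 1 0.8 0.76 [-0.5   0.84  2.07]
0.3 bar 1 1.5 0.76 [-0.5   0.84  2.77]
0.3 bar -1 0 0.76 [-0.5   0.84 -1.87]
0.3 bar -1 0.8 0.76 [-0.5   0.84 -1.07]
0.3 bar -1 1.5 0.76 [-0.5   0.84 -0.37]
```

The orientation model matches exactly. Taking tool y down the slope lets q6 run from about -1.9 to -0.4, which is comfortable.

```bash
python3 - <<'E'
from h import *; from workcell import state
s=state()
Rt=frame(-nt,-up)
A=R.from_quat(s["tool_rot"]);rel=(A.inv()*R.from_matrix(Rt)).as_rotvec();print("rel",rel,np.linalg.norm(rel))
q1=0
Rm=(R.from_euler("ZYZ",[-.05,2.1,0])*R.from_euler("YZ",[.95,-.9])*R.from_euler("z",np.pi/2)).as_matrix()
print(totool(s,s["ee_pos"]+[-.0,.05,.12]))
print(totool(s,[.47,.03,.38],Rm))
print(totool(s,btn+.10*nt,Rt),btn+.1*nt)
E
```

```text
rel [-0.37371394  0.32091587  1.95599612] 2.0170696392999963
(array([ 7.1 , -6.74, -8.56]), None)
(array([ 11.31, -36.82,  -1.93]), array([ 0.338, -0.494, -2.078]))
(array([ 10.09, -68.54,  21.42]), array([-0.374,  0.321,  1.956])) [0.44951422 0.39475447 0.23244471]
```

Emit:
{"fn": "play_rows", "kwargs": {"targets": [1,7,-6.7,-8.6,0,0,-0.4,1,7,-6.7,-8.6,0,0,-0.4,1,7,-6.7,-8.6,0,0,-0.4,1,11.3,-36.8,-1.9,0.34,-0.49,-2.08,1,11.3,-36.8,-1.9,0.34,-0.49,-2.08,1,11.3,-36.8,-1.9,0.34,-0.49,-2.08,1,11.3,-36.8,-1.9,0.34,-0.49,-2.08,1,11.3,-36.8,-1.9,0.34,-0.49,-2.08,1,11.3,-36.8,-1.9,0.34,-0.49,-2.08,1,11.3,-36.8,-1.9,0.34,-0.49,-2.08,1,11.3,-36.8,-1.9,0.34,-0.49,-2.08,1,11.3,-36.8,-1.9,0.34,-0.49,-2.08,1,11.3,-36.8,-1.9,0.34,-0.49,-2.08,1,11.3,-36.8,-1.9,0.34,-0.49,-2.08,1,11.3,-36.8,-1.9,0.34,-0.49,-2.08,1,11.3,-36.8,-1.9,0.34,-0.49,-2.08,1,11.3,-36.8,-1.9,0.34,-0.49,-2.08,1,11.3,-36.8,-1.9,0.34,-0.49,-2.08,1,11.3,-36.8,-1.9,0.34,-0.49,-2.08]}}

```text
time: 7.8
ee_pos: [0.47, 0.0297, 0.3794]
tool_rot: [0.352, 0.935, 0.016, 0.042]
wrist_force: [-0.0, -0.4, 1.1]
grip_width: 0.0004
```

```bash
python3 - <<'E'
from h import *; from workcell import state
s=state();print(s["q"].round(2))
Rt=frame(-nt,-up)
print(totool(s,btn+.10*nt,Rt),totool(s,btn+.10*nt+[-.01,-.03,.05],Rt))
E
```

```text
[ 0.04 -0.02  1.82 -0.    1.25 -0.81]
(array([26.61, 25.23, 14.43]), array([ 0.238, -0.366, -2.063])) (array([25.04, 22.61,  9.36]), array([ 0.238, -0.366, -2.063]))
```

Emit:
{"fn": "play_rows", "kwargs": {"targets": [1,25,22.6,9.4,0.24,-0.37,-2.06,1,25,22.6,9.4,0.24,-0.37,-2.06,1,25,22.6,9.4,0.24,-0.37,-2.06,1,25,22.6,9.4,0.24,-0.37,-2.06,1,25,22.6,9.4,0.24,-0.37,-2.06,1,25,22.6,9.4,0.24,-0.37,-2.06,1,25,22.6,9.4,0.24,-0.37,-2.06,1,25,22.6,9.4,0.24,-0.37,-2.06,1,25,22.6,9.4,0.24,-0.37,-2.06,1,25,22.6,9.4,0.24,-0.37,-2.06,1,25,22.6,9.4,0.24,-0.37,-2.06,1,26.6,25.2,14.4,0.24,-0.37,-2.06,1,26.6,25.2,14.4,0.24,-0.37,-2.06,1,26.6,25.2,14.4,0.24,-0.37,-2.06,1,26.6,25.2,14.4,0.24,-0.37,-2.06,1,26.6,25.2,14.4,0.24,-0.37,-2.06,1,26.6,25.2,14.4,0.24,-0.37,-2.06,1,26.6,25.2,14.4,0.24,-0.37,-2.06]}}

```text
time: 9.6
ee_pos: [0.4498, 0.3946, 0.2333]
tool_rot: [-0.613, 0.757, -0.174, 0.143]
wrist_force: [0.7, -0.8, -0.0]
grip_width: 0.0004
```

```bash
python3 - <<'E'
from h import *; from workcell import state,cams
import cv2
s=state();print(s["q"].round(2),totool(s,btn+.10*nt,frame(-nt,-up)))
m=cams.camera_model("wrist");im=cams.get_image("wrist")[:,:,::-1].copy()
for X in (btn,bar,bar+.052*tyv,bar-.052*tyv):
    p=proj(m,X);print(p);cv2.drawMarker(im,tuple(int(round(v)) for v in p),(0,0,255),0,12,1)
np.save("mT.npy",m["T"]);cv2.imwrite("pics/w4.png",im)
E
```

```text
[ 0.9   0.31  1.86 -0.56  0.84 -1.68] (array([-0.01,  0.07,  0.06]), array([-0.004,  0.   , -0.005]))
(np.float64(320.32058728071684), np.float64(236.83710627797868))
(np.float64(320.6270326778561), np.float64(119.22593792625901))
(np.float64(320.8903293021734), np.float64(196.4823998981143))
(np.float64(320.3305762347035), np.float64(32.239726135238186))
```

View pics/w4.png

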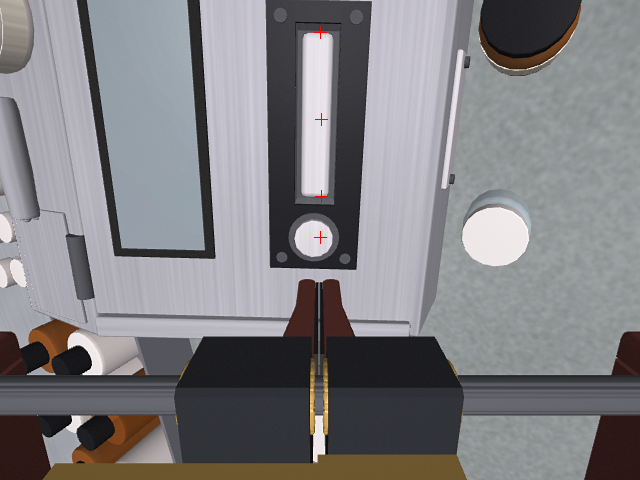

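The wrist view shows the button at (313.5,238.5), against (320,237) predicted. The bar's ends are at (317.5,33) and (315,197), so I was about 3 mm too far down the slope. I'll refine all three points.

```bash
python3 - <<'E'
from h import *; from workcell import state,cams
s=state();t=cams.camera_model("top");sc=cams.camera_model("scene");m=cams.camera_model("wrist")
print(abs(m["T"]-np.load("mT.npy")).max())
O=dict(btn=((143.3,246),(481.8,275.8),(313.5,238.5)),bl=((156.5,248),(469.5,272),(315,197)),br=((203.2,257.5),(428.5,252.5),(317.5,33)))
X={}
for k,(a,c,w) in O.items():
    X[k],e=tri([(t,a),(sc,c),(m,w),(m,w),(m,w)]);print(k,X[k].round(4),np.round(e,1))
mid=(X["bl"]+X["br"])/2;d=X["bl"]-X["br"];print("mid",mid,np.linalg.norm(d),"yaw",np.arctan2(-d[0],d[1]))
e=X["btn"]-mid;print(e@tyv,e@up,e@nt)
print("touch",totool(s,X["btn"],frame(-nt,-up)))
E
```

```text
0.000580309444281224
btn [0.4943 0.3852 0.1473] [2.6 1.1 0.6 0.6 0.6]
bl [0.4897 0.3571 0.1422] [2.1 1.1 0.5 0.5 0.5]
br [0.467  0.256  0.1407] [2.6 1.5 0.5 0.5 0.5]
mid [0.4783425  0.30655801 0.14144532] 0.10363797148151056 yaw -0.22033635365435641
0.08025680141566799 0.0021907646331297947 0.0054641643096409315
touch (array([ 0.01, -0.32,  9.71]), array([-0.004, -0.   , -0.005]))
```

Emit:
{"fn": "play_rows", "kwargs": {"targets": [1,0,-0.3,5,0,0,0,1,0,-0.3,9.0,0,0,0,1,0,-0.3,9.0,0,0,0,1,0,-0.3,9.6,0,0,0,1,0,-0.3,9.8,0,0,0,1,0,-0.3,9.9,0,0,0,1,0,-0.3,9.9,0,0,0,1,0,-0.3,9.9,0,0,0]}}

```text
time: 10.45
ee_pos: [0.495, 0.3855, 0.1466]
tool_rot: [-0.613, 0.757, -0.174, 0.143]
wrist_force: [-1.6, -1.5, 2.6]
grip_width: 0.0005
```

Emit:
{"fn": "play_rows", "kwargs": {"targets": [1,0,0,0.1,0,0,0,1,0,0,0.2,0,0,0,1,0,0,0.3,0,0,0,1,0,0,0.3,0,0,0,1,0,0,0.3,0,0,0]}}

```text
time: 10.95
ee_pos: [0.4964, 0.3854, 0.144]
tool_rot: [-0.613, 0.757, -0.174, 0.143]
wrist_force: [-2.2, -1.4, 3.6]
grip_width: 0.0005
```

Emit:
{"fn": "play_rows", "kwargs": {"targets": [1,0,0,0.1,0,0,0,1,0,0,0.15,0,0,0,1,0,0,0.2,0,0,0,1,0,0,0.2,0,0,0]}}

```text
time: 11.35
ee_pos: [0.4966, 0.3853, 0.1435]
tool_rot: [-0.613, 0.757, -0.174, 0.144]
wrist_force: [-12.6, -3.4, 17.4]
grip_width: 0.0003
```

The force jumped to about 21 N, so the button is fully in. I'll retreat and look.

Emit:
{"fn": "play_rows", "kwargs": {"targets": [1,0,0,-2,0,0,0,1,0,0,-6,0,0,0,1,0,0,-10,0,0,0,-0.3,0,0,-10,0,0,0,-0.3,0,0,-10,0,0,0]}}

```text
time: 11.85
ee_pos: [0.4537, 0.3949, 0.2341]
tool_rot: [-0.613, 0.757, -0.174, 0.145]
wrist_force: [0.0, 0.2, -1.0]
grip_width: 0.0131
```

```bash
python3 - <<'E'
from h import *; from workcell import state,cams
import cv2
s=state();m=cams.camera_model("wrist");im=cams.get_image("wrist")[:,:,::-1].copy()
mid=np.array([.4788,.3065,.1418])+.028*nt
for X in (mid,mid+.052*tyv,mid-.052*tyv): print(proj(m,X))
g=cv2.threshold(im[:,:,::-1].min(2)[0:270,290:345],150,255,0)[1]
for c in cv2.findContours(g,0,1)[0]:
    if cv2.contourArea(c)>200: r=cv2.minAreaRect(c);print(np.array(r[0])+[290,0],r[1:],cv2.boundingRect(c))
cv2.imwrite("pics/w5.png",im);np.save("mT.npy",m["T"])
E
```

```text
(np.float64(321.9476265503908), np.float64(116.444551344722))
(np.float64(322.19138926458413), np.float64(203.57559545186948))
(np.float64(321.66826755068627), np.float64(16.589897996533864))
[318.5 236.5] ((35.0, 37.0), 90.0) (10, 219, 38, 36)
[322.45937729 110.50621033] ((33.2266960144043, 183.33460998535156), 0.7742201685905457) (15, 19, 36, 184)
```

View pics/w5.png

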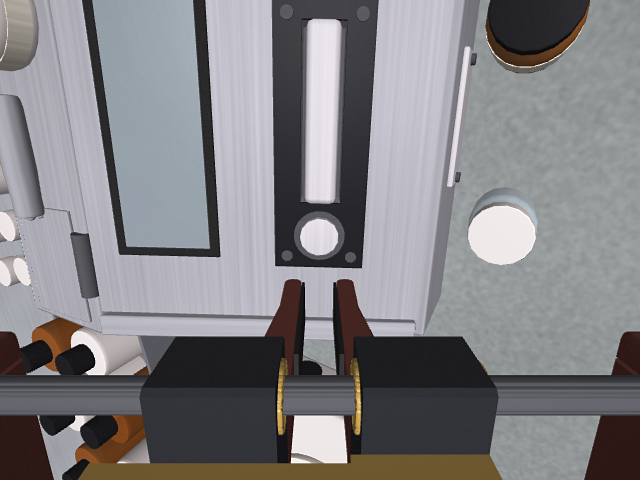

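The bar has popped out: it now spans (323,19)-(321,203) against predicted rows 17-204, and it grew from 164 to 183 px. Now I'll grip it across its middle.

```bash
sed -i 's/^ty=-.205/ty=-.212/' h.py; python3 - <<'E'
from h import *; from workcell import state
s=state();f=np.array([.4788,.3065,.1418])+.028*nt
Rt=frame(-nt,-up)
for d in (.06,0,-.019): print(d,totool(s,f+d*nt,Rt),f+d*nt)
E
```

```text
0.06 (array([8.04, 0.09, 1.24]), array([-0.006,  0.005,  0.001])) [0.44137998 0.31455407 0.22103935]
0 (array([8.07, 0.12, 7.24]), array([-0.006,  0.005,  0.001])) [0.46689363 0.30906266 0.16701252]
-0.019 (array([8.08, 0.13, 9.14]), array([-0.006,  0.005,  0.001])) [0.47497295 0.30732371 0.14990402]
```

Emit:
{"fn": "play_rows", "kwargs": {"targets": [-0.3,4,0.1,0,0,0,0,-0.3,8.05,0.1,1.2,0,0,0,-0.3,8.05,0.1,1.2,0,0,0,-0.3,8.05,0.1,4,0,0,0,-0.3,8.05,0.1,6.5,0,0,0,-0.3,8.05,0.1,8,0,0,0,-0.3,8.05,0.1,9.1,0,0,0,-0.3,8.05,0.1,9.1,0,0,0,-0.3,8.05,0.1,9.1,0,0,0]}}

```text
time: 12.8
ee_pos: [0.4753, 0.3078, 0.1504]
tool_rot: [-0.613, 0.757, -0.174, 0.143]
wrist_force: [-0.0, -0.2, 1.2]
grip_width: 0.057
```

Emit:
{"fn": "play_rows", "kwargs": {"targets": [0.7,0,0,0,0,0,0,0.7,0,0,0,0,0,0,0.7,0,0,0,0,0,0,0.7,0,0,0,0,0,0,0.7,0,0,0,0,0,0,0.7,0,0,0,0,0,0]}}

```text
time: 13.4
ee_pos: [0.475, 0.3079, 0.1504]
tool_rot: [-0.613, 0.757, -0.174, 0.144]
wrist_force: [-3.5, 0.9, 1.1]
grip_width: 0.0196
```

The grip reads 19.6 mm on the 20 mm bar. I'll turn clockwise, which is +z about the tool.

Emit:
{"fn": "play_rows", "kwargs": {"targets": [0.7,0,0,0,0,0,0.1,0.7,0,0,0,0,0,0.2,0.7,0,0,0,0,0,0.3,0.7,0,0,0,0,0,0.4,0.7,0,0,0,0,0,0.5,0.7,0,0,0,0,0,0.6,0.7,0,0,0,0,0,0.7,0.7,0,0,0,0,0,0.8,0.7,0,0,0,0,0,0.9,0.7,0,0,0,0,0,1.0,0.7,0,0,0,0,0,1.0]}}

```text
time: 14.5
ee_pos: [0.476, 0.3069, 0.1512]
tool_rot: [-0.173, 0.958, -0.085, 0.21]
wrist_force: [4.6, -5.5, 3.9]
grip_width: 0.0199
```

Emit:
{"fn": "play_rows", "kwargs": {"targets": [0.7,0,0,0,0,0,0.1,0.7,0,0,-0.1,0,0,0.2,0.7,0,0,-0.3,0,0,0.3,0.7,0,0,-0.6,0,0,0.4,0.7,0,0,-0.7,0,0,0.48,0.7,0,0,-0.7,0,0,0.52,0.7,0,0,-0.7,0,0,0.52,0.7,0,0,-0.7,0,0,0.52]}}

```text
time: 15.3
ee_pos: [0.4739, 0.3065, 0.1578]
tool_rot: [0.079, 0.971, -0.029, 0.225]
wrist_force: [7.0, -5.2, 0.4]
grip_width: 0.0198
```

Emit:
{"fn": "play_rows", "kwargs": {"targets": [-0.3,0,0,0,0,0,0,-0.3,0,0,0,0,0,0,-0.3,0,0,0,0,0,0,-0.3,0,0,0,0,0,0,-0.3,0,0,-2,0,0,0,-0.3,0,0,-4,0,0,0,-0.3,0,0,-7,0,0,0,-0.3,0,0,-10,0,0,0,-0.3,0,0,-12,0,0,0,-0.3,0,0,-12,0,0,0]}}

```text
time: 16.3
ee_pos: [0.4221, 0.319, 0.268]
tool_rot: [0.079, 0.97, -0.027, 0.227]
wrist_force: [-0.1, -0.2, 0.1]
grip_width: 0.0572
```

```bash
python3 - <<'E'
from workcell import state,cams
import cv2,numpy as np
s=state();print(s["ee_pos"],s["wrist_force"],s["time"])
w=cams.get_image("wrist")[:,:,::-1];sc=cams.get_image("scene")[:,:,::-1];t=cams.get_image("top")[:,:,::-1]
cv2.imwrite("pics/w6.png",w);cv2.imwrite("pics/scene6.png",sc);cv2.imwrite("pics/top6.png",t)
o=np.vstack([np.hstack([cv2.resize(w,(400,300)),cv2.resize(t[100:340,80:400],(400,300))]),np.hstack([cv2.resize(sc[180:405,310:610],(400,300)),cv2.resize(sc[180:300,150:310],(400,300))])])
cv2.imwrite("pics/m6.png",o)
E
```

```text
[0.4221372  0.31899764 0.26798116] [-0.12314935 -0.16603519  0.12604914] 16.3
```

View pics/m6.png

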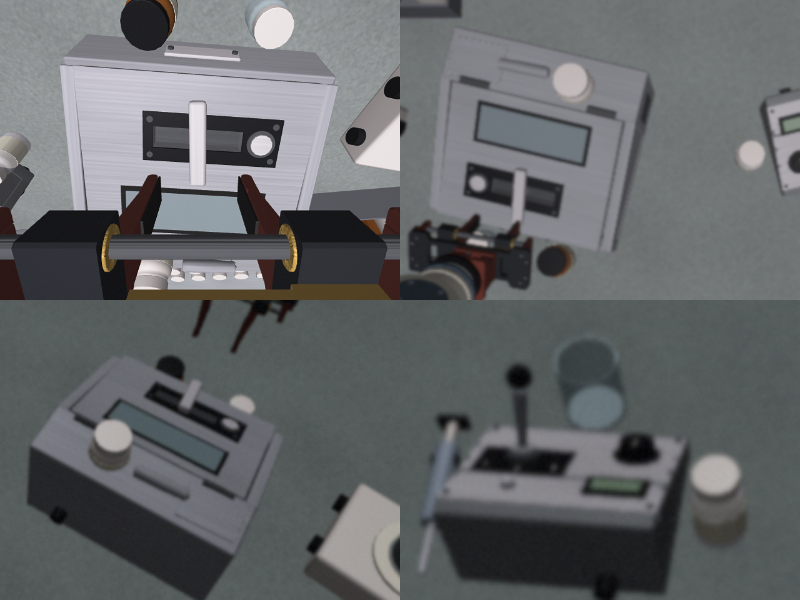

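The handle bar stands up and down the slope and the toggle stands upright at off. All bystanders are in place. I'll check the lid opening and turn angle from the button and bar pixels.

```bash
python3 - <<'E'
from h import *; from workcell import cams
import cv2
m=cams.camera_model("wrist");sc=cams.camera_model("scene")
im=cv2.imread("pics/w6.png");g=((im.min(2)>175)*255).astype(np.uint8)[140:320,250:480]
for c in cv2.findContours(g,0,1)[0]:
    if cv2.contourArea(c)>300: r=cv2.minAreaRect(c);print(np.array(r[0])+[250,140],r[1:])
b0=np.array([.4943,.3852,.1473])
h=b0+.2*up*1; 
# hinge: height .215 along slope from button's skin point
p=b0-.010*nt;L=(.215-p[2])/up[2];print("hinge dist",L);hp=p+L*up
for a in (0,.03,.05,.07):
    Rr=R.from_rotvec(-a*tyv) ;X=hp+Rr.apply(b0-hp);print(a,X.round(4),np.round(proj(m,X),1),np.round(proj(sc,X),1))
mid=np.array([.4788,.3065,.1418])+.028*nt
for a in (0,.05):
  for th in (1.2,1.4,1.57):
    Rr=R.from_rotvec(-a*tyv);d=R.from_rotvec(-th*nt).apply(tyv)
    e=[np.array(proj(m,hp+Rr.apply(mid+k*.052*d-hp))) for k in (-1,1)];v=e[1]-e[0];print(a,th,e[0].round(0),e[1].round(0),np.degrees(np.arctan2(v[1],v[0])).round(1))
E
```

```text
[417.5 232.5] ((31.0, 33.0), 90.0)
[364.5 229.5] ((179.0, 229.0), 90.0)
hinge dist 0.17634608953616948
0 [0.4943 0.3852 0.1473] [419.2 231.3] [481.9 275.3]
0.03 [0.4964 0.3848 0.1424] [417.6 229.2] [481.  277.1]
0.05 [0.4978 0.3844 0.1392] [416.5 228. ] [480.4 278.4]
0.07 [0.4993 0.3841 0.1361] [415.5 226.8] [479.8 279.6]
0 1.2 [295. 165.] [340. 294.] 70.9
0 1.4 [309. 162.] [327. 297.] 82.8
0 1.57 [322. 161.] [315. 297.] 92.9
0.05 1.2 [296. 162.] [339. 289.] 71.2
0.05 1.4 [310. 158.] [327. 292.] 82.9
0.05 1.57 [322. 158.] [315. 292.] 92.9
```

My lid sign was reversed, so those shifts mirror: a lid at 0.05 should move the button about -3 px in scene rows, and by eye it moved from 275.8 to 273. The bar's image angle of about 89° means a turn of about 1.5. A sharper before/after check of the lid comes from template matching in the fixed camera.

```bash
python3 - <<'E'
import cv2,numpy as np
a=cv2.imread("pics/scene0.png",0);b=cv2.imread("pics/scene6.png",0)
def sh(n,x,y,w,h):
    k=8;A=cv2.resize(a[y:y+h,x:x+w],None,fx=k,fy=k,interpolation=2);B=cv2.resize(b[y-8:y+h+8,x-8:x+w+8],None,fx=k,fy=k,interpolation=2)
    r=cv2.matchTemplate(B,A,5);_,v,_,l=cv2.minMaxLoc(r);print(n,np.array(l)/k-8,round(v,3))
sh("button",472,266,24,20);sh("window",390,262,95,45);sh("cabinet foot",335,325,40,30)
sh("squat",378,268,34,38);sh("spatula",408,298,50,32);sh("amber",425,222,25,17);sh("talljar",480,250,24,14)
sh("beaker",212,195,30,37);sh("sample",264,240,28,30);sh("pipettor",155,224,22,60)
E
```

```text
button [ 1.25  -2.375] 0.984
window [ 0.625 -1.25 ] 0.89
cabinet foot [0. 0.] 0.997
squat [0. 0.] 0.999
spatula [ 0.    -0.125] 0.994
amber [ 0.75 -2.  ] 0.875
talljar [ 0.25 -0.75] 0.933
beaker [0. 0.] 0.996
sample [0. 0.] 0.999
pipettor [0. 0.] 0.999
```

```bash
python3 -c "
from workcell import workorder;print(workorder.job_done())"
```

```text
the job is handed in; nothing more can be done
None
```

I did all three steps in order and handed the job in at about 16 s of the 67 s allowed. `job_done()` gives no verdict, so the results below are my own measurements.

**What I did**
- **Toggle:** I gripped the knob and moved it along its arc to off. After letting go, the wrist image showed the knob within 2 px of where off should be, and the final scene view shows the lever upright.
- **Handle release:** I pushed the button until it was fully in, at about 21 N. The bar popped out to where I expected it, about 28 mm further out.
- **Handle turn:** I gripped the bar across its middle and turned it about 1.5 rad clockwise. The final bar direction in the wrist image also gives about 1.5 rad.
- **Lid:** I lifted about 7 mm with it as it unlatched, then let go and backed off about 12 cm. The wrist force read close to zero afterwards.

**Last checks**
- **Lid opening:** The button moved about 2.5 px in the fixed camera, which puts the lid at roughly 0.04 rad, while the task says it settles near 0.05. That is inside 0.03–0.15 but is a coarse reading, and I did not check its stillness separately.
- **Unmoved bystanders:** The squat jar, beaker, sample bottle and pipettor showed no shift. The spatula read 0.1 px, which is noise.
- **Amber bottle and tall jar:** These matched less well, with apparent shifts of 2 px and 0.8 px. I put that down to the raised lid edge overlapping them in the picture, and both still stand upright in the last images.
- **Sign error:** My first lid calculation had the opening direction reversed, so I mirrored its results before comparing.

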